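Put the loose painting panel into the free bay of the rack

ROBOT

A 7-joint arm with a two-finger parallel gripper is mounted at the origin on the work surface. World frame = base frame: x ahead of the robot, y to its left, z up, the work surface at z = 0. Lengths are in m, angles in rad, forces in N, time in s.
With the tool pointing down it reaches from about 0.4 to 0.85 m from the base axis. Payload 4.5 kg.
Tool frame: the origin (TCP) lies midway between the tips of the shut fingers; the grasp point (between the pads) lies 19 mm behind it; z points along the fingers, y is the line along which they close (so a half turn about z gives the same grasp; the last joint's range is limited). The gripper opens to 88 mm and grips with 3 to 60 N. Pads are 18 mm wide; open, the fingers measure 123 mm over their backs; the gripper's body (75 mm by 187 mm) begins 45 mm behind the grasp point.
Start: joints at [1.257, 0.689, -0.195, 1.565, 0.157, 0.902, -0.215], TCP at [0.213, -0.588, 0.215] pointing down, gripper open.
Joint ranges: [-3.01, 3.01], [-0.46, 2.08], [-1.47, 1.51], [0.13, 2.56], [-1, 4.14], [0.04, 2.09], [-2.66, 2.66]. Speed limits (rad/s): [2.57, 2.57, 3.14, 3.14, 3.14, 3.14, 3.14].

INTERFACE

Orientations are given as a unit quaternion [x, y, z, w].
In Python, from plant import bot gives the robot as it stands. Calls block until the motion is done:
- bot.reach(position, orientation): joint-space move of the TCP to a pose.
- bot.movel(position, rotation=None, velocity=0.15, contact_N=None): straight line of the TCP; rotation=None keeps the orientation; velocity is the mean speed in m/s. With contact_N (N) it stops when the force on the tool has changed by that much, and returns True; else False.
- bot.goto_joints(angles): joint-space move.
- bot.grip(opening, grasp_force=None): finger opening in m; grasp_force is the grip in N (None keeps the last); returns when the fingers have stopped.
- bot.dwell(seconds).
- bot.inverse_kinematics(position, orientation): joint angles nearest the present ones, or None.
- bot.state(): the state.
- bot.grab_frame(name): name is "scene" or "side" or "wrist"; returns (picture, depth): 400x640x3 uint8, blue, green, red; 400x640 float32, m along the optical axis (not along the pixel's ray), 0 where there is no reading.
- bot.camera_params(name): a dict with "fx", "fy", "cx", "cy" (pixels), "rvec" (rotation vector, rad) and "tvec" (3), from world to camera coordinates, as OpenCV has them. Camera axes: x right, y down, z forward; pixel columns grow to the right and rows downward; lengths in m; the calibration is good to about 2 mm. A picture is of the moment at which its call begins: read the wrist's pose just before it. camera_params takes no time and is no camera call; for the wrist camera it gives the pose at the moment of the call.
A pose or a line that the arm cannot do raises bot.MotionError and nothing moves.
- bot.close_job(): hands the job in; it is judged then, once.
Trained networks look in the newest picture that a camera, given by its name, has taken for a name from the list of things; names that differ only in an ending like _2 or _b are one class to them, and where a whole thing is asked for, a point or a joint stands for the part that bears it (a point fixed in the world has none). Each returns a list of dicts, best first, with "confidence" (0 to 1); they miss things now and then, are a little off and sometimes report something else, mostly with a low value. They report only what shows in the picture. A call takes as long as a camera call. They do not tell look-alikes from the thing itself.
- bot.recognise(camera, name): "point" ([row, column] in pixels, amid what is visible of it).
- bot.masks_of(camera, name): "mask" (400x640 bool, what is visible of it) and "point" ([row, column] in pixels, amid what is visible of it).
The state is a dict: "clock": time; "joints": joint angles; "qd": joint speeds; "tau": joint torques, N m; "eef_pos": TCP position; "eef_rot": TCP orientation; "contact_force": force on the tool from outside, world axes, zero at the start; "wrist_torque": the same for the moment, N m; "finger_gap": finger opening in m; "grip_force": force on a finger pad.
Only numpy, scipy, OpenCV 4.12 (cv2) and the standard library are available. Lean on these libraries where they do the work, as an engineer would, in place of code of your own. Each camera call takes 0.05 s, during which the arm holds its last target. There are 200 camera calls.

TASK

The wooden rack on the painting table has two bays and one already holds a panel. Slide the loose panel, lying flat on the table all the way, into the free bay until it is fully home against the back rail and square with it. Leave the stored panel, the jar, the mug and the palette knife where they are.

Things in the scene. Friction and masses are not known exactly. Their poses are not given: they have to be found in the camera images.
- panel: the loose painting panel to be put away: flat wooden block with a white-primed top, 80 (x) x 120 (y) x 24 mm (z), about 0.16 kg, lying on the table in front of the rack. Origin: centre of its underside; its x axis starts within 0.4 rad of world x. Too wide to grasp across most grippers; push it by its edges.
- stored_panel: an identical panel (80 x 120 x 24 mm) that already lies in one of the two bays, loose. Origin: centre of its underside.
- rack: fixed wooden rack, 354 mm wide (y), walls 30 mm high, no floor. Two bays side by side, open to -x (towards the robot), each 134 mm wide; the free one has a thin dark grey card in it. Back rail's inner face at x = +40 mm; straight side walls from there to x = -20 mm, then lead-in walls to -46 mm, splayed 15 mm. Origin: table level, midway between the bays.
- bay_left (a point): middle of the left (+y) bay, at table level, 100 mm from the rack's origin: where the panel's origin is when it is home against the back rail. Axes as the rack's: x into the bay, y across it.
- bay_right (a point): the same for the right (-y) bay.
- jar: closed glass paint jar with black cap, 66 mm diameter, 75 mm high, to the right. Origin: centre of its underside.
- mug: white mug, 76 mm diameter, 85 mm high, handle 30 mm, to the right, nearer the robot. Origin: centre of its underside.
- palette_knife: palette knife 200 mm long lying on the left, roughly along x. Origin: middle of its underside.
There are look-alikes about, which are no part of the job. What is shaped like the panel but black, purple or turquoise is not meant.

How it is judged:
By the outcome, as a careful person would: the job done as asked, in the order asked, and still so for the second after the job is handed in, with the robot touching nothing.
It also fails if it takes over 69 s, if anything falls off the work surface, if the arm or the gripper's body presses on something with over 40 N, if the wrist force passes 120 N, or if a joint passes its speed limit or range.

## Working session

There is one attempt and no reset: what is moved stays moved. The work goes in short steps, each a Python script; the robot and the scene stay as the last script left them, time stands still between calls to the robot, and variables do not carry over. Pictures are saved under pics/ and viewed, at most 10 in all, crops included, and the job is handed in when it is done.

```bash
mkdir -p pics; ls; python3 - <<'E'
from plant import bot
import cv2
for n in("scene","side"):
    p,d=bot.grab_frame(n); cv2.imwrite(f"pics/{n}0.png",p)
    print(n,{k:v for k,v in bot.camera_params(n).items()})
s=bot.state();print(s["clock"],s["eef_pos"],s["eef_rot"],s["contact_force"])
E
```

```text
pics
scene {'fx': 436.5899653550049, 'fy': 436.5899653550049, 'cx': 320.13906013318393, 'cy': 196.4223928444589, 'rvec': array([ 2.47772824,  0.60153009, -0.18484685]), 'tvec': array([-0.45692593, -0.16843825,  1.11286606])}
side {'fx': 435.3282534643519, 'fy': 435.3282534643519, 'cx': 315.40269971073445, 'cy': 202.5528208365048, 'rvec': array([ 0.70875388, -2.67823315,  1.03546528]), 'tvec': array([0.44198831, 0.22875622, 1.00673811])}
0.1 [ 0.21274822 -0.5870403   0.21379488] [ 9.84914552e-01  1.73039468e-01 -2.01780262e-04 -7.91593163e-04] [-0.19254471  0.30571614  0.41974201]
```

View pics/scene0.png

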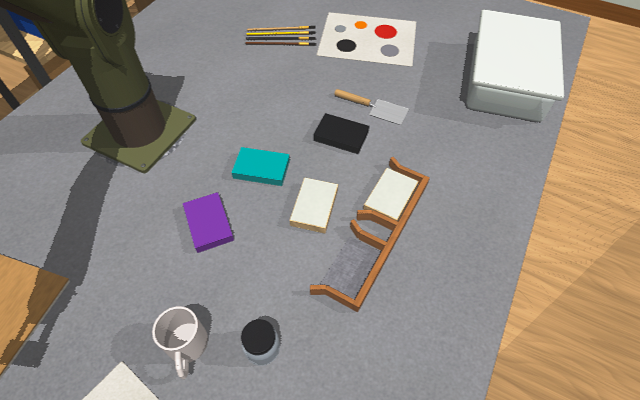

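View pics/side0.png

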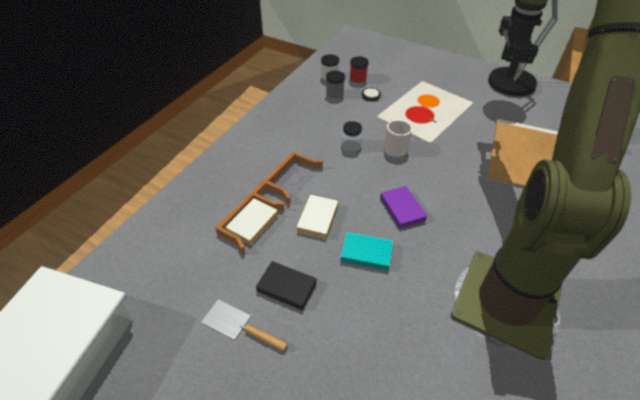

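Loose panel candidates in the scene picture (row, col): white (205,314), chosen. The others are the stored white panel (194,391), in the left bay, and the look-alikes turquoise (166,261), purple (221,208) and black (133,341). The free bay, with the grey card, is the right one at about (265,350). Next I measure and check in a rectified crop.

```bash
cat >h.py <<'E'
from plant import bot
import cv2,numpy as np
def cloud(n):
    p,d=bot.grab_frame(n);c=bot.camera_params(n)
    R=cv2.Rodrigues(np.array(c["rvec"]))[0];v,u=np.mgrid[:400,:640]
    P=np.stack([(u-c["cx"])/c["fx"]*d,(v-c["cy"])/c["fy"]*d,d],-1)
    return p,(P-np.array(c["tvec"]))@R,d>0
def top(p,c,z,x0,x1,y0,y1,s=1000):  # rectified plane z; row ~ -x, col ~ -y, s px/m
    x,y=np.meshgrid(np.arange(x1,x0,-1/s),np.arange(y1,y0,-1/s),indexing='ij')
    W=np.stack([x,y,0*x+z],-1).reshape(-1,3)
    K=np.array([[c["fx"],0,c["cx"]],[0,c["fy"],c["cy"]],[0,0,1.]])
    m=cv2.projectPoints(W,np.array(c["rvec"]),np.array(c["tvec"]),K,None)[0].reshape(*x.shape,2).astype(np.float32)
    return cv2.remap(p,m,None,cv2.INTER_LINEAR)
def rect(pts):
    (c,(w,h),a)=cv2.minAreaRect((pts*1000).astype(np.float32))
    b=cv2.boxPoints((c,(w,h),a))/1000
    e=[b[1]-b[0],b[2]-b[1]];L=max(e,key=np.linalg.norm)
    yaw=np.arctan2(L[1],L[0])-np.pi/2; yaw=(yaw+np.pi/2)%np.pi-np.pi/2
    return np.array(c)/1000,sorted((w,h)),yaw
def white(p,W,ok,near,r=.09):
    hsv=cv2.cvtColor(p,cv2.COLOR_BGR2HSV)
    m=ok&(hsv[...,1]<50)&(hsv[...,2]>185)&(np.abs(W[...,2]-.024)<.008)&(np.hypot(W[...,0]-near[0],W[...,1]-near[1])<r)
    n,l,st,_=cv2.connectedComponentsWithStats(m.astype(np.uint8))
    m=l==1+np.argmax(st[1:,4]);return W[m]
E
python3 - <<'E'
from h import *
for n,pp,sp in(("scene",(205,314),(194,391)),("side",(215,317),(218,250))):
    p,W,ok=cloud(n)
    for q in(pp,sp):
        a=W[q]; Q=white(p,W,ok,a); print(n,a.round(3),Q[:,2].mean().round(4),rect(Q[:,:2]))
    hsv=cv2.cvtColor(p,cv2.COLOR_BGR2HSV)
    m=ok&(hsv[...,0]<18)&(hsv[...,1]>110)&(W[...,2]>.022)&(W[...,2]<.04)&(np.hypot(W[...,0]-W[sp][0],W[...,1]-W[sp][1]+.1)<.26)
    k,l,st,_=cv2.connectedComponentsWithStats(m.astype(np.uint8),connectivity=8)
    Q=W[m];print("wood",len(Q),Q[:,2].mean(),rect(Q[:,:2]))
    np.save(n+"_wood.npy",Q)
    if n=="scene":cv2.imwrite("pics/top.png",cv2.resize(top(p,bot.camera_params(n),.027,.35,.75,-.3,.25),None,fx=1.4,fy=1.4))
for n,g in(("scene",["jar","mug","palette_knife"]),):
    for t in g:
        r=bot.recognise(n,t); 
        if r: print(t,r[0],W.shape)
E
```

```text
scene [ 0.505 -0.013  0.024] 0.0238 (array([ 0.50004855, -0.00307386]), [77.53803253173828, 119.8321304321289], np.float32(0.22826934))
scene [0.644 0.092 0.024] 0.0235 (array([0.64281592, 0.09804594]), [77.41805267333984, 118.57903289794922], np.float32(-0.042588472))
wood 1949 0.028455489240683668 (array([ 0.59359357, -0.00116441]), [208.12960815429688, 380.2353515625], np.float32(-0.05047798))
side [0.499 0.007 0.026] 0.0251 (array([ 5.02764221e-01, -3.26690674e-05]), [78.73371124267578, 122.56727600097656], np.float32(0.2209208))
side [0.647 0.103 0.026] 0.0255 (array([0.64478796, 0.09974331]), [79.5779037475586, 120.19403076171875], np.float32(-0.053553462))
wood 1048 0.029317252249781107 (array([0.64666467, 0.00463132]), [103.42292785644531, 376.6826171875], np.float32(-0.04626763))
jar {'point': [342.2, 262.2], 'confidence': 0.88} (400, 640, 3)
mug {'point': [337.8, 180.8], 'confidence': 0.87} (400, 640, 3)
palette_knife {'point': [105.7, 383.6], 'confidence': 0.61} (400, 640, 3)
```

View pics/top.png

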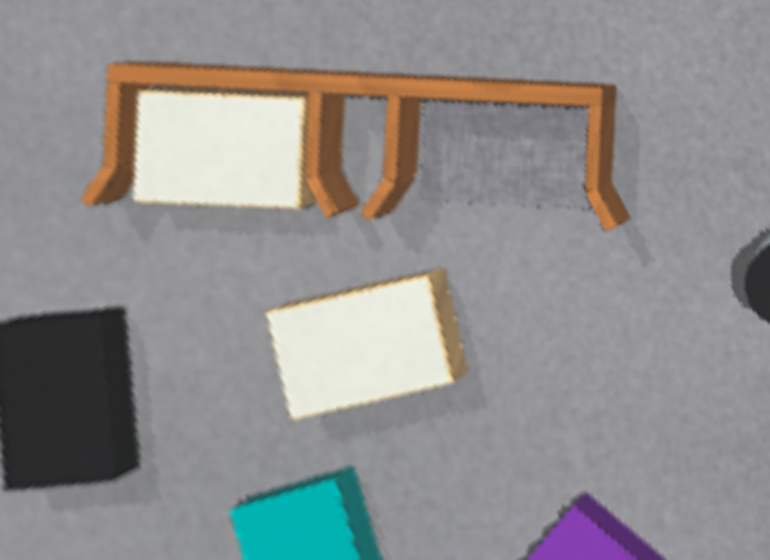

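The crop confirms it: the white-topped loose panel is centred at about (345,362), turned roughly 13°. The stored panel is in the left bay at (150,220), and the free bay with its grey card is at (155,505). This gripper opens to 88 mm, so I can hold the panel lightly across its 80 mm. I'll slide it in front of the bay that way, then push it home with both fingers. First comes a rack fit and a close look.

```bash
cat >>h.py <<'E'
from scipy.optimize import least_squares
from scipy.spatial.transform import Rotation as Rn
def quat(a,flip=False):  # tool down, finger line at angle a to world x
    if flip:a+=np.pi
    c,s=np.cos(a),np.sin(a)
    return Rn.from_matrix(np.array([[-s,c,0],[c,s,0],[0,0,-1.]])).as_quat()
SEG=[((45,-177),(45,177))]
for y,sg in((28,-1),(-28,1),(172,1),(-172,-1)):
    SEG+=[((40,y),(-20,y)),((-20,y),(-46,y+sg*15))]
SEG=np.array(SEG)/1000.
def rack(Q,g=(.64,0,-.045)):
    def f(t):
        c,s=np.cos(t[2]),np.sin(t[2]);q=(Q[:,:2]-t[:2])@np.array([[c,-s],[s,c]])
        a,b=SEG[:,0],SEG[:,1];e=b-a
        k=np.clip(((q[:,None]-a)*e).sum(-1)/(e*e).sum(-1),0,1)
        d=np.linalg.norm(q[:,None]-a-k[...,None]*e,axis=-1).min(1)
        return np.maximum(d-.004,0)+.1*d
    r=least_squares(f,g,loss="soft_l1",f_scale=.003);return r.x,np.median(f(r.x))
def wood(p,W,ok):
    hsv=cv2.cvtColor(p,cv2.COLOR_BGR2HSV)
    m=ok&(hsv[...,0]<18)&(hsv[...,1]>110)&(W[...,2]>.026)&(W[...,2]<.035)&(abs(W[...,1])<.21)&(W[...,0]>.56)&(W[...,0]<.72)
    return W[m]
def best(pos,a):
    c=[]
    j=np.array(bot.state()["joints"])
    for fl in(0,1):
        q=quat(a,fl);k=bot.inverse_kinematics(pos,q)
        if k is not None:c.append((abs(np.array(k)-j).max(),fl,q))
    return min(c,key=lambda t:t[0])[2]
E
python3 - <<'E'
from h import *
for n in("scene","side"):
    Q=np.load(n+"_wood.npy");Q=Q[(Q[:,2]>.026)&(Q[:,0]>.56)&(Q[:,0]<.72)];print(n,len(Q),rack(Q))
s=bot.state();P=np.array(s["eef_pos"]);P[2]=.32;bot.movel(P,velocity=.2)
pos=[.50,-.002,.32];q=best(pos,.225);bot.reach(pos,q)
bot.dwell(.3)
p,W,ok=cloud("wrist");cv2.imwrite("pics/w1.png",p)
Q=white(p,W,ok,(.501,-.002));print(Q[:,2].mean(),rect(Q[:,:2]))
R=wood(p,W,ok);print(len(R),R[:,2].mean() if len(R) else 0);print(rack(R) if len(R)>200 else "")
s=bot.state();print(s["clock"],s["eef_pos"],s["joints"],s["finger_gap"])
E
```

```text
scene 1708 (array([ 0.64561887, -0.00246459, -0.04912151]), np.float64(0.0002876862112022271))
side 863 (array([ 0.64437806,  0.00322939, -0.04897654]), np.float64(0.0002868294226717141))
0.023856576632735643 (array([ 0.49933295, -0.00220615]), [79.76476287841797, 118.08959197998047], np.float32(0.2272923))
2507 0.0290221369986917
(array([ 6.41524604e-01, -1.01701438e-04, -5.07318505e-02]), np.float64(0.00026938597277979955))
3.7 [ 0.50004011 -0.00219806  0.31999008] [ 0.39662091  0.46761343 -0.74718275  1.76520556  0.36079714  1.0507672
 -0.25505717] 0.08807668934032108
```

View pics/w1.png

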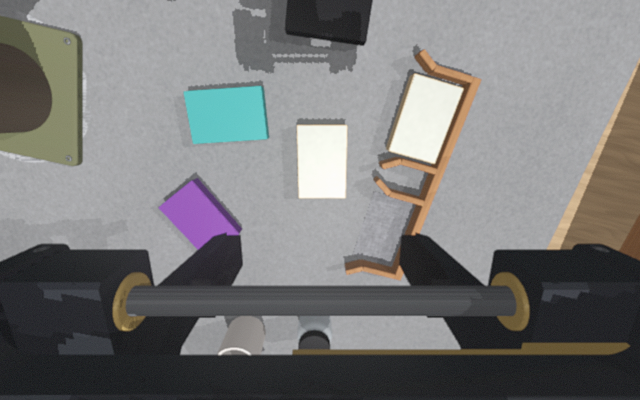

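The close look agrees: panel at about (0.500, -0.002), yaw 0.227; rack at about (0.643, 0.000), yaw -0.05. In the wrist image the panel is at (160,321) with clear space around it. Next, grasp and slide.

```bash
cat >>h.py <<'E'
RX,RY,RA=.643,0.0,-.05
def rk(x,y,z):
    c,s=np.cos(RA),np.sin(RA);return [RX+c*x-s*y,RY+s*x+c*y,z]
def st(t):
    s=bot.state();print(t,round(s["clock"],2),np.round(s["eef_pos"],4),np.round(s["contact_force"],1),round(s["finger_gap"],4),round(s["grip_force"],1))
E
python3 - <<'E'
from h import *
c=[.4995,-.0025]
q=best(c+[.06],.227)
bot.grip(.088);bot.movel(c+[.05],q,velocity=.15);st("above")
hit=bot.movel(c+[.007],velocity=.04,contact_N=6);st(f"down {hit}")
if not hit:
    bot.grip(.07,12);st("grip")
    if bot.state()["finger_gap"]>.076:
        T=rk(-.115,-.1,.007);q2=best(T,RA)
        bot.movel(T,q2,velocity=.06);st("slid")
E
```

```text
above 5.87 [ 0.4999 -0.0025  0.0505] [ 0.4  0.1 -0.6] 0.0881 0.0
down False 7.09 [ 0.4996 -0.0025  0.0072] [-0.  -0.5 -0.7] 0.0881 0.0
grip 7.55 [ 0.4995 -0.0025  0.007 ] [-0.4  0.8  0.3] 0.0699 0.0
```

```bash
python3 - <<'E'
from h import *
st("")
a,_=bot.grab_frame("scene");b,_=bot.grab_frame("wrist")
a=cv2.resize(a[110:290,200:460],None,fx=2.3,fy=2.3);b=cv2.resize(b,None,fx=.6,fy=.6)
cv2.imwrite("pics/g.png",cv2.copyMakeBorder(a,0,0,0,0,0)); 
E
```

```text
7.55 [ 0.4995 -0.0025  0.007 ] [-0.4  0.8  0.3] 0.0699 0.0
```

View pics/g.png

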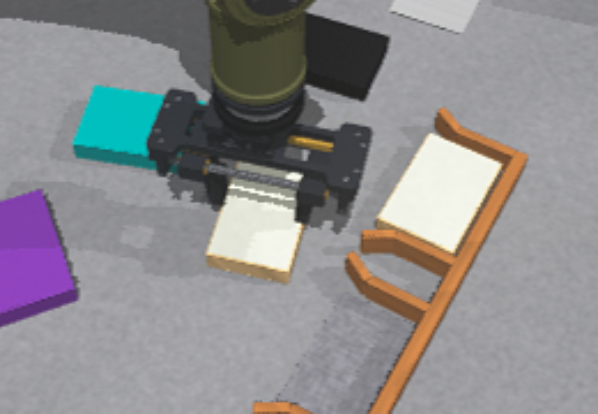

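The picture shows the fingers straddling the panel at about (185,265), but the gap reads 70 mm with no force. I'll take another reading before closing further.

```bash
python3 - <<'E'
from h import *
bot.dwell(.3);st("dwell")
p,W,ok=cloud("scene");Q=white(p,W,ok,(.5,-.002));print(Q[:,2].mean(),Q[:,2].min(),Q[:,2].max(),rect(Q[:,:2]))
bot.grip(.064,12);st("64")
p,_=bot.grab_frame("side");cv2.imwrite("pics/g2.png",cv2.resize(p[150:280,240:440],None,fx=4,fy=4,interpolation=cv2.INTER_CUBIC))
E
```

```text
dwell 7.95 [ 0.4995 -0.0025  0.007 ] [-0.3  0.2  0.1] 0.0699 0.0
0.023810844232446927 0.01965609192164879 0.0288258712316685 (array([ 0.50624094, -0.02700762]), [70.3455581665039, 77.71075439453125], np.float32(-1.3533592))
64 8.3 [ 0.4995 -0.0025  0.007 ] [-0.3 -0.3  0.1] 0.0635 0.0
```

View pics/g2.png

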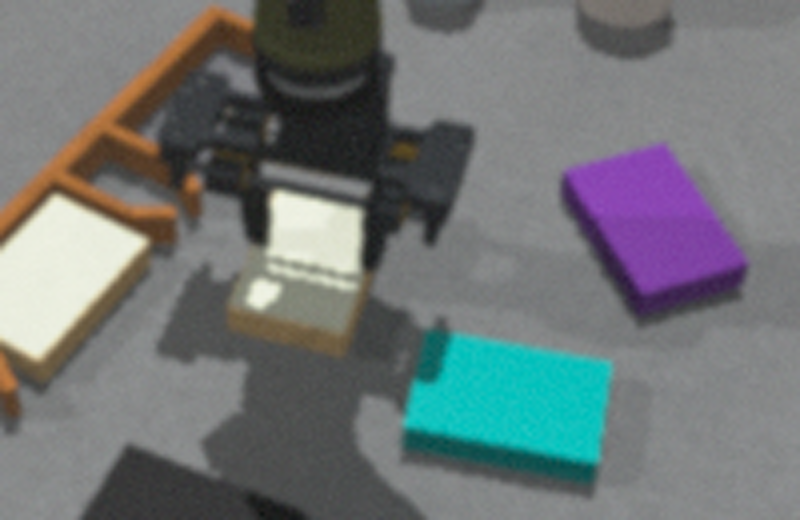

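The picture shows the fingertips ending just above the panel's top. Evidently the tips retract as the fingers open, so they never came down beside the panel. I'll open and probe down gently to find the tips' real height.

```bash
python3 - <<'E'
from h import *
bot.grip(.088);bot.dwell(.2)
P=list(bot.state()["eef_pos"]);P[2]=-.03
try: hit=bot.movel(P,velocity=.025,contact_N=4);st(f"down {hit}")
except bot.MotionError as e: print(e)
E
```

```text
down True 10.21 [ 0.4994 -0.0025 -0.0237] [-0.8  0.5  6.3] 0.0878 3.1
```

```bash
python3 - <<'E'
from h import *
P=list(bot.state()["eef_pos"]);P[2]=-.017
bot.movel(P,velocity=.03);st("up");bot.grip(.07,10);st("grip")
p,_=bot.grab_frame("side");cv2.imwrite("pics/g3.png",cv2.resize(p[150:280,240:440],None,fx=4,fy=4,interpolation=cv2.INTER_CUBIC))
E
```

```text
up 10.6 [ 0.4996 -0.0025 -0.0169] [-0.4  0.   0.1] 0.088 0.0
grip 10.88 [ 0.4997 -0.0024 -0.0171] [ 0.3 -0.4 -0.1] 0.08 10.0
```

View pics/g3.png

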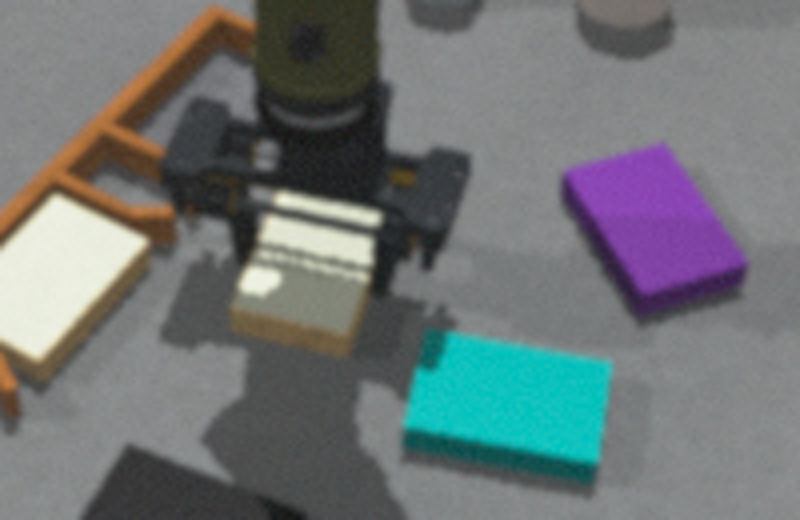

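Gripped: the gap reads 80.0 mm, which is the panel's width, at 10 N. Now slide and turn it flat on the table to in front of the right bay.

```bash
python3 - <<'E'
from h import *
T=rk(-.128,-.1,-.017);q2=best(T,RA)
hit=bot.movel(T,q2,velocity=.06,contact_N=20);st(f"slid {hit}")
bot.grip(.088);st("open")
P=list(bot.state()["eef_pos"]);P[2]=.06;bot.movel(P,velocity=.1)
P=rk(-.25,-.1,.2);q=best(P,RA+np.pi/2);bot.reach(P,q);bot.dwell(.2);st("back")
p,W,ok=cloud("wrist");cv2.imwrite("pics/w2.png",p)
T=rk(-.128,-.1,0);Q=white(p,W,ok,T[:2]);print(T,rect(Q[:,:2]),Q[:,2].mean())
R=wood(p,W,ok);print(len(R),rack(R) if len(R)>200 else "")
E
```

```text
slid False 12.61 [ 0.5101 -0.0932 -0.017 ] [-1.1 -0.8 -0.6] 0.0804 10.0
open 12.94 [ 0.5102 -0.0933 -0.0169] [-0.9 -0.6 -0.3] 0.0876 0.0
back 15.0 [ 0.3886 -0.0873  0.1993] [ 0.2 -0.5 -0.5] 0.0884 0.0
[np.float64(0.5101620497423764), np.float64(-0.09347769237284981), 0] (array([ 0.50800003, -0.09416801]), [78.99468231201172, 120.07414245605469], np.float32(-0.04851222)) 0.02390035430599666
0
```

View pics/w2.png

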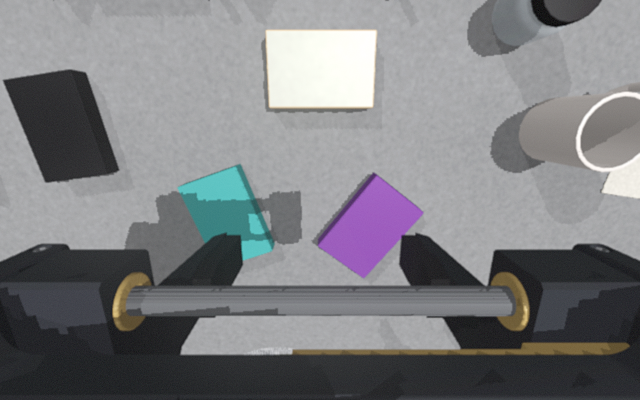

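The panel is at (0.509, -0.094), yaw -0.049, square in front of the bay and with free space behind it (wrist image (68,320)). Now lower the fingers behind it, spread across, and push.

```bash
python3 - <<'E'
from h import *
bot.grip(.055)
P=rk(-.197,-.1,.03);q=best(P,RA+np.pi/2);bot.movel(P,q,velocity=.15);st("pre")
hit=bot.movel(rk(-.197,-.1,-.025),velocity=.03,contact_N=4);st(f"down {hit}")
if hit:
    z=bot.state()["eef_pos"][2]+.006
    bot.movel(rk(-.197,-.1,z),velocity=.03)
    h1=bot.movel(rk(-.075,-.1,z),velocity=.06,contact_N=12);st(f"push {h1}")
    if not h1:
        h2=bot.movel(rk(-.040,-.1,z),velocity=.02,contact_N=12);st(f"home {h2}")
    e=np.array(bot.state()["eef_pos"][:2])-[RX,RY];c,s=np.cos(RA),np.sin(RA);print("rack frame",c*e[0]+s*e[1],-s*e[0]+c*e[1])
p,W,ok=cloud("side");cv2.imwrite("pics/s3.png",cv2.resize(p[120:280,200:400],None,fx=3.5,fy=3.5,interpolation=cv2.INTER_CUBIC))
E
```

```text
pre 17.02 [ 0.4413 -0.0901  0.0306] [-0.1 -0.5  0.3] 0.0547 0.0Traceback (most recent call last):
  File "<stdin>", line 4, in <module>
plant.MotionError: the arm cannot follow that straight line within its joint ranges
```

```bash
python3 - <<'E'
from h import *
print(np.round(bot.state()["joints"],2))
for x in(-.197,-.188):
  for z in(0,-.01,-.015,-.025):
    for fl in(0,1):
      k=bot.inverse_kinematics(rk(x,-.1,z),quat(RA+np.pi/2,fl));print(x,z,fl,None if k is None else np.round(k,2))
E
```

```text
[ 0.11  0.84 -0.02  2.22  0.2   0.09 -1.72]
-0.197 0 0 [ 0.76  1.26 -1.26  2.19  1.49  1.14  0.16]
-0.197 0 1 None
-0.197 -0.01 0 [ 0.22  0.93 -0.2   2.22  1.53  0.16  0.1 ]
-0.197 -0.01 1 None
-0.197 -0.015 0 [ 0.22  0.94 -0.2   2.22  1.59  0.16  0.03]
-0.197 -0.015 1 None
-0.197 -0.025 0 [ 0.22  0.96 -0.2   2.22  1.72  0.16 -0.1 ]
-0.197 -0.025 1 [0.05 0.97 0.08 2.22 4.13 0.08 0.63]
-0.188 0 0 [ 0.76  1.27 -1.26  2.16  1.48  1.15  0.19]
-0.188 0 1 [ 0.11  0.9  -0.03  2.2   0.48  0.05 -2.  ]
-0.188 -0.01 0 [ 0.76  1.29 -1.26  2.16  1.5   1.16  0.18]
-0.188 -0.01 1 None
-0.188 -0.015 0 [ 0.59  1.08 -0.83  2.17  1.49  0.71  0.17]
-0.188 -0.015 1 None
-0.188 -0.025 0 [ 0.22  0.96 -0.2   2.19  1.56  0.16  0.06]
-0.188 -0.025 1 None
```

```bash
python3 - <<'E'
from h import *
q=quat(RA+np.pi/2,0)
P=list(bot.state()["eef_pos"]);P[2]=.15;bot.movel(P,velocity=.15)
P=rk(-.195,-.1,.12);bot.reach(P,q);st("flip");print(np.round(bot.state()["joints"],2))
# elbow-out posture at same pose if we can find it: seed offline from the z=0 solution
for z in(.08,.05,.02,0,-.01):
    k=bot.inverse_kinematics(rk(-.195,-.1,z),q);print(z,None if k is None else np.round(k,2))
try:
    bot.movel(rk(-.195,-.1,.03),velocity=.1);st("low");print(np.round(bot.state()["joints"],2))
    hit=bot.movel(rk(-.195,-.1,-.02),velocity=.03,contact_N=4);st(f"down {hit}");print(np.round(bot.state()["joints"],2))
except bot.MotionError as e:print(e)
E
```

```text
flip 19.88 [ 0.4431 -0.0901  0.1198] [-0.7  0.1  0.8] 0.0553 0.0
[ 0.68  0.82 -0.98  2.14  1.04  0.78  0.52]
0.08 [ 0.63  0.88 -0.9   2.17  1.17  0.72  0.42]
0.05 [ 0.6   0.93 -0.84  2.18  1.27  0.68  0.33]
0.02 [ 0.56  0.98 -0.78  2.19  1.38  0.64  0.24]
0 [ 0.54  1.01 -0.74  2.19  1.45  0.62  0.18]
-0.01 [ 0.53  1.03 -0.72  2.19  1.49  0.6   0.15]
low 20.93 [ 0.4436 -0.09    0.0304] [ 0.5 -0.1  0.4] 0.0548 0.0
[ 0.59  0.97 -0.83  2.19  1.34  0.68  0.27]
down False 22.75 [ 0.4433 -0.0902 -0.0199] [-0.5  0.5  0.4] 0.0549 0.0
[ 0.56  1.07 -0.78  2.19  1.52  0.67  0.13]
```

No contact at -0.02, and at the 88 mm opening the table was met at -0.024, so the tips are within 4 mm of the table. That's a good height for pushing. Raise 3 mm and push.

```bash
python3 - <<'E'
from h import *
z=-.017
bot.movel(rk(-.195,-.1,z),velocity=.03)
h1=bot.movel(rk(-.075,-.1,z),velocity=.06,contact_N=12);st(f"push {h1}")
if not h1:
    h2=bot.movel(rk(-.035,-.1,z),velocity=.02,contact_N=12);st(f"home {h2}")
e=np.array(bot.state()["eef_pos"][:2])-[RX,RY];c,s=np.cos(RA),np.sin(RA);print("rack frame",c*e[0]+s*e[1],-s*e[0]+c*e[1])
p,W,ok=cloud("side");cv2.imwrite("pics/s3.png",cv2.resize(p[120:280,200:400],None,fx=3.5,fy=3.5,interpolation=cv2.INTER_CUBIC))
E
```

```text
push False 25.15 [ 0.563  -0.0961 -0.017 ] [ 0.9  0.5 -0. ] 0.0549 0.1
home True 26.46 [ 0.5877 -0.0975 -0.0177] [-0.1 -0.  -0.1] 0.0552 0.0
rack frame -0.05031008766279613 -0.10018088065739648
```

View pics/s3.png

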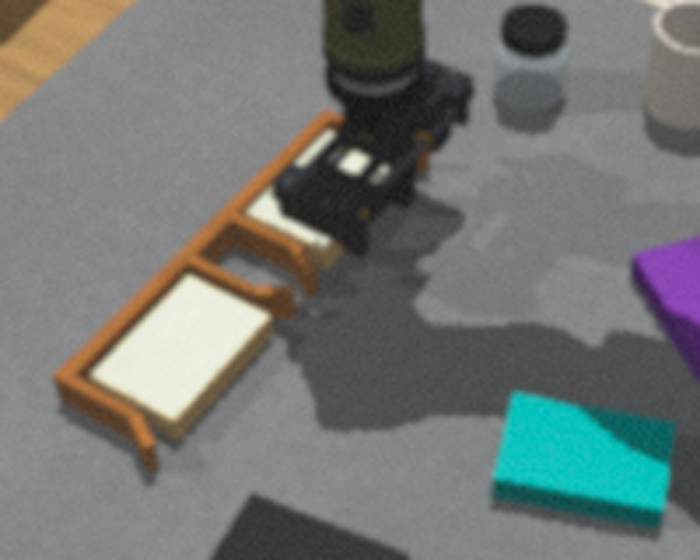

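The panel is in the bay at about (215,290) in the crop, and the fingers stopped at rack x = -50 mm (home predicts -49). I'll nudge once more to seat it, then back off and check.

```bash
python3 - <<'E'
from h import *
h2=bot.movel(rk(-.035,-.1,-.017),velocity=.012,contact_N=12);st(f"nudge {h2}")
e=np.array(bot.state()["eef_pos"][:2])-[RX,RY];c,s=np.cos(RA),np.sin(RA);print("rack x",c*e[0]+s*e[1])
P=np.array(bot.state()["eef_pos"])
bot.movel(rk(-.12,-.1,-.017),velocity=.08);bot.movel(rk(-.12,-.1,.2),velocity=.2)
P=rk(-.20,-.1,.27);bot.reach(P,quat(RA+np.pi/2,0));bot.dwell(.2);st("clear")
for n in("scene","side","wrist"):
    p,W,ok=cloud(n)
    for t in((-.1),(.1)):
        T=rk(0,t,0)
        try:
            Q=white(p,W,ok,T[:2])
            c,z,a=rect(Q[:,:2]);d=c-[RX,RY];print(n,t,"rackframe",np.cos(RA)*d[0]+np.sin(RA)*d[1],-np.sin(RA)*d[0]+np.cos(RA)*d[1],z,a)
        except Exception as ex:print(n,t,ex)
    if n=="scene":cv2.imwrite("pics/top2.png",cv2.resize(top(p,bot.camera_params(n),.027,.5,.75,-.25,.25),None,fx=1.6,fy=1.6))
E
```

```text
nudge True 27.12 [ 0.5873 -0.0979 -0.0185] [-0.  -0.   0.3] 0.055 0.0
rack x -0.050693909828866394
clear 30.07 [ 0.4386 -0.0899  0.2691] [-0.2  0.3  0.4] 0.055 0.0
scene -0.1 rackframe -7.495864240412466e-06 -0.10158937103030725 [77.48426055908203, 117.5737075805664] -0.045174956
scene 0.1 rackframe -0.005224090569142269 0.09778064504314911 [77.89768981933594, 119.9967041015625] -0.04875052
side -0.1 rackframe 0.0008842692506085157 -0.09773451809004932 [78.22905731201172, 119.74365234375] -0.007529855
side 0.1 rackframe -0.003152062877017408 0.09994502890968492 [80.21072387695312, 121.03305053710938] -0.048566937
wrist -0.1 rackframe -0.025186205414174233 -0.10108204942524096 [33.59876251220703, 119.99122619628906] -0.049883127
wrist 0.1 rackframe -0.037636413283422696 0.0798371700944961 [14.251242637634277, 28.12683868408203] -0.8941476
```

View pics/top2.png

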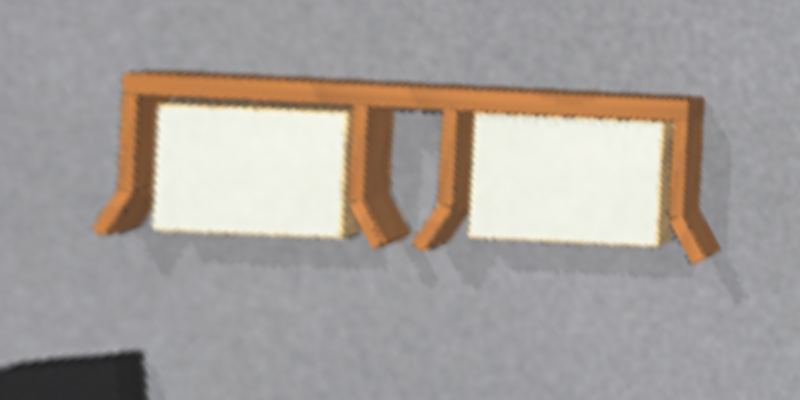

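The top view shows the panel at (178,568), flush with the rail. It measures rack x of about 0 mm and yaw -0.045 to -0.050 against the rack's -0.05; the side camera's -0.008 is the one outlier. The stored panel hasn't moved, and the arm is clear of everything.

```bash
python3 -c "
from plant import bot
print(bot.close_job())"
```

```text
the job is handed in; nothing more can be done
None
```

The loose panel is fully home in the right bay, against the back rail and square with it to within measurement. The job was handed in at about 30 s, with the stored panel unmoved; I didn't re-measure the jar, mug and palette knife, but the arm never went near them.

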